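# Hold a loupe in focus over a pigment sample

## Task

Pick up the hand loupe by its handle and hold it level over the petri dish on the focus stand, the lens centred above the dish and its rim at the height of the stand's pointer tip, as if to inspect the pigment. The loupe must touch neither dish nor stand; leave the pointer, the dish and the other loose things where they are. Finish while still holding the loupe there, steady: do not put it down or let go.

Things in the scene. Friction and masses are not known exactly. Their poses are not given: they have to be found in the camera images.
- loupe: Loose hand loupe, 0.08 to 0.15 kg, lying flat: round black rim 72 mm across, 16 mm thick, with a clear lens, on a straight black handle with a steel band near its free end. Origin: centre of the rim's underside; z up when level; handle along its -x: a flat-sided bar 18 mm wide (y), 20 mm high (z 0 to 20), x = -50 to -150 mm. A 10 mm neck joins it to the rim. Centre of mass near x = -75 mm.
- lens_center (a point): Centre of the loupe's lens, at the middle of the rim's thickness: 8 mm above the loupe's origin along its z. Axes as the loupe's.
- loupe_grip (a point): Good grip point in the loupe's handle, near the centre of mass: 85 mm from the lens centre along the loupe's -x, 10 mm above the handle's underside. The handle's flat sides face the loupe's +y and -y.
- stand: Focus stand, fixed to the bench: aluminium stage plate, top 10 mm above the bench, x = -45 to +105 mm, y = -45 to +45 mm, with an upright round steel post at x = +85 mm (far side), 10 mm thick, top 190 mm above the bench. Origin: on the bench, under the dish's spot; z up.
- pointer (a joint): Slide of the pointer on the stand's post, m, 0 to 0.06, upward; the tip is at height 0.090 + this value above the bench. It is stiff and stays where it was set (differs each time); do not move it.
- pointer_tip (a point): Tip of the black pointer (4 mm thick; point at mid-thickness) on the stand's post; marks the focal height. It points from the post toward the dish (the stand's -x) and ends 60 mm from the stand's origin, so a rim centred over the dish stays clear of it. Its collar round the post is 20 x 20 x 14 mm with a thumb screw.
- petri_dish: Round glass petri dish with an ochre pigment sample, 54 mm across, 13 mm high, loose on the stage plate, up to 6 mm off the stand's origin each way. Origin: centre of its underside, z up.
- swab_jar: Bystander: glass jar of cotton swabs, 62 mm across, 89 mm high, loose, to the left of the work. Origin: centre of its underside.
- tape_roll: Bystander: roll of masking tape lying flat, 105 mm across, 18 mm high, loose, to the right of the work. Origin: centre of its underside.
- paint_tube_white: Bystander: white paint tube, 28 x 108 x 24 mm, loose, lying at the left of the work, nearer the robot than the jar. Origin: centre of its underside.
Mind the look-alikes: they are no part of the job. Of the things that look like the loupe, the largest one is meant. Leave any purple look-alike of the petri_dish alone.

How it is judged:
By the outcome, as a careful person would: the job done as asked, in the order asked, and still so for the second after the job is handed in, while the arm keeps its last pose, push and grip.
It also fails if it takes over 35 s, if anything falls off the work surface, if the arm or the gripper's body presses on something with over 40 N, if the wrist force passes 120 N, or if a joint passes its speed limit or range.

## Robot

A 6-joint arm with a two-finger parallel gripper is mounted at the origin on a cart in front of the work surface, level with it; the furniture and walls round the work are solid. World frame = base frame: x ahead of the robot, y to its left, z up, the work surface at z = 0. Lengths are in m, angles in rad, forces in N, time in s.
With the tool pointing down it reaches from about 0.275 to 0.775 m from the base axis. Payload 14.6 kg.
Tool frame: the origin (TCP) lies at the very end of the fingers, on their centre line; the grasp point (between the pads) lies 19 mm behind it (r.pinch_z is the distance from the TCP to the grasp point, in m); z points along the fingers, y is the direction in which the jaws open and shut (so a half turn about z gives the same grasp; the last joint's range is limited). The gripper opens to 85 mm and grips with 20 to 120 N. Pads are 22 mm wide; open, the fingers measure 114 mm over their backs; the gripper's body (76 mm by 85 mm) begins 54 mm behind the grasp point. The pads swing forward as they close: fully open they stand 13 mm farther back than shut.
Start: joints at [-1.367, 0.263, -0.048, 1.259, 0, 1.415], TCP at [0.184, -0.492, 0.231] pointing down, gripper open.
Joint ranges: [-2.65, 2.65], [-0.89, 1.7], [-1.18, 1.37], [-2.13, 2.11], [-1.35, 1.29], [-3.14, 3.14]. Speed limits (rad/s): [1.89, 1.89, 2.57, 2.79, 3.14, 3.14].

## Interface

Orientations are given as a unit quaternion [w, x, y, z].
In Python, from station import r gives the robot as it stands. The module is installed in compiled form; this text tells all that it offers.
- The arm moves only by the tool jog_arm, never from a script. Its argument "targets" is a list of rows, each a list of 3 entries, a list of its own where there are three numbers: the finger opening in mm, from 0 to 85.4, then the shift along the tool's x, y, z in units of 50 mm (1.0 is 50 mm), then the turn about the tool's z in degrees. In form: [[grip, [tx, ty, tz], yaw], ...]. A call has 1 to 8 rows; each row shifts and turns the commanded pose from where the row before left it, along the tool's axes as they then stand; what a row does not reach is not made up. A row lasts 1/10 s, in which the tool goes at most 50 mm and 8.59 degrees, less where a joint would pass 70% of its speed; a pose out of reach is approached as far as the arm can. A call is refused whole if a number of a shift passes 1 or a number of a turn 8.59, either way. A call with a gripper value outside its range is refused whole. The fingers move at their own pace and stop on an object; "grip_force" is the grip in N (left out, the last holds). Time passes only in rows, so rows that do not move let the fingers close. It gives the time, the measured TCP pose, the force and the opening at its end, in the units of the state.
- r.get_obs(): the state, without advancing time (a new reading comes with each control period).
- r.camera(name): name is "side" or "top" or "wrist"; returns a dict with "image" (384x512x3 uint8, blue, green, red), "z_map" (384x512 float32, m along the optical axis (not along the pixel's ray), 0 where there is no reading), "mtx" (3x3 intrinsics, pixels), "camera_from_world" (4x4, takes a point from world to camera coordinates); the wrist camera has in their place "T_tool_cam" (4x4, takes a point from camera to tool coordinates, whose origin is the TCP and whose axes are the flange's). Camera axes: x right, y down, z forward; pixel columns grow to the right and rows downward; lengths in m; the calibration is good to about 2 mm. A picture is of the moment at which its call begins: read the wrist's pose just before it.
- r.sign_off(): hands the job in, once; it reports no verdict.
The state is a dict: "time_s": time; "joint_pos": joint angles; "qvel": joint speeds; "joint_torque": joint torques, N m; "eef_pos": TCP position; "eef_rot": TCP orientation; "ft_force": force on the tool from outside, world axes, zero at the start; "torque": the same for the moment, N m; "gripper_width": finger opening in m.
Only numpy, scipy, OpenCV 4.12 (cv2) and the standard library are available. Lean on these libraries where they do the work, as an engineer would, in place of code of your own. Each camera call takes 0.05 s, during which the arm holds its last target. There are 200 camera calls.

## Working session

There is one attempt and no reset: what is moved stays moved. The work goes in short steps, Python scripts to look and compute and a tool call to move; the robot and the scene stay as the last step left them, time stands still between calls to the robot, and variables do not carry over. Pictures are saved under pics/ and viewed, about 8 in all and at most 12, crops included, and the job is handed in when it is done.

Besides the shell and the picture viewer there is one more tool, called after "Request:" as name(argument=value, ...), one argument or row to a line, values as JSON. jog_arm: Moves the arm, as the interface text tells. Its arguments: {"type":"object","properties":{"targets":{"type":"array"},"grip_force":{"type":"number"}},"required":["targets"]}

```bash
mkdir -p pics
cat > h.py <<'E'
from station import r
import numpy as np, cv2
def shot(n,save=None):
    o=r.get_obs(); c=r.camera(n)
    if save: cv2.imwrite('pics/'+save,c['image'])
    c['obs']=o
    return c
def cloud(c):
    "world points HxWx3 from z_map (fixed cams)"
    z=c['z_map'];K=c['mtx'];v,u=np.indices(z.shape)
    p=np.stack([(u-K[0,2])/K[0,0]*z,(v-K[1,2])/K[1,1]*z,z],-1)
    T=np.linalg.inv(c['camera_from_world'])
    return p@T[:3,:3].T+T[:3,3]
def ray(c,px,h):
    "pixels Nx2 -> world on plane z=h"
    px=np.atleast_2d(px).astype(float)
    d=np.c_[px,np.ones(len(px))]@np.linalg.inv(c['mtx']).T
    T=np.linalg.inv(c['camera_from_world'])
    d=d@T[:3,:3].T;o=T[:3,3]
    return o+d*((h-o[2])/d[:,2])[:,None]
E
python3 - <<'E'
from h import *
print(r.get_obs())
a=shot('top','top0.png');b=shot('side','side0.png')
for c in(a,b): print(c['mtx'],np.linalg.inv(c['camera_from_world']).round(3))
E
```

```text
{'time_s': 0.0, 'joint_pos': array([-1.36727560e+00,  2.63545766e-01, -4.89475466e-02,  1.25938597e+00,
       -1.11457808e-05,  1.41550983e+00]), 'qvel': array([-0.00072382,  0.00103654,  0.00036982, -0.00057283,  0.00091949,
       -0.0007077 ]), 'joint_torque': array([-3.74524912e-03, -6.37616730e+01,  3.84569156e+01,  1.37818028e-02,
       -1.78155442e-04,  1.90749466e-05]), 'eef_pos': array([ 0.18430061, -0.49129573,  0.23080936]), 'eef_rot': array([-5.41186721e-04,  9.83950145e-01,  1.78442763e-01, -1.86289035e-05]), 'ft_force': array([ 0.09973033,  0.13736297, -0.36828957]), 'torque': array([ 0.0407904 , -0.02245372,  0.08019356]), 'gripper_width': 0.08516712582668798}
[[403.76971921   0.         255.10503956]
 [  0.         403.76971921 192.14640286]
 [  0.           0.           1.        ]] [[ 0.025 -0.997  0.077  0.48 ]
 [-1.    -0.025  0.008 -0.008]
 [-0.006 -0.077 -0.997  1.452]
 [ 0.     0.     0.     1.   ]]
[[349.58983173   0.         251.65722398]
 [  0.         349.58983173 191.74049238]
 [  0.           0.           1.        ]] [[-0.999  0.045 -0.027  0.613]
 [ 0.05   0.636 -0.77   0.848]
 [-0.018 -0.77  -0.637  0.769]
 [ 0.     0.     0.     1.   ]]
```

View pics/top0.png

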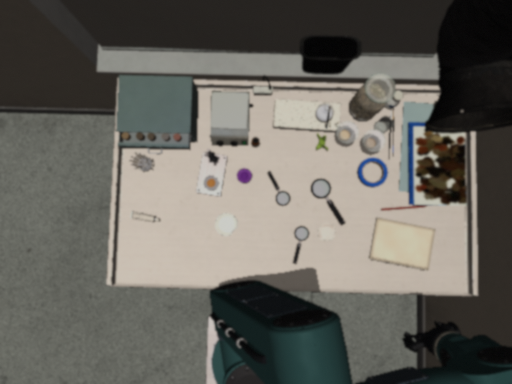

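View pics/side0.png

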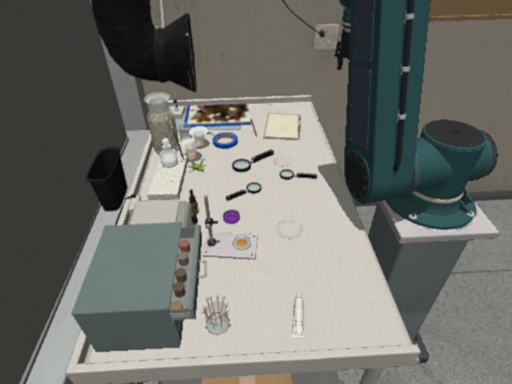

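Look-alikes in the top view: loupes with rims at (320,188), (283,198) and (302,233). The dish is at (211,183), and the purple dish at (244,176) is the decoy. The rim at (320,188) is visibly the largest. Next I measure and check it in a crop.

Run:
```python
from h import *
a=shot('top'); b=shot('side')
g=cv2.cvtColor(a['image'],cv2.COLOR_BGR2GRAY)
m=((g<90)*255).astype(np.uint8); m[:160]=0; m[265:]=0; m[:,:200]=0;m[:,350:]=0
n,l,s,ce=cv2.connectedComponentsWithStats(m)
for i in range(1,n):
    if s[i,4]<20: continue
    v,u=np.where(l==i); P=ray(a,np.c_[u,v],0.016)[:,:2]
    c=P.mean(0); w,V=np.linalg.eigh(np.cov((P-c).T)); t=(P-c)@V[:,1]
    print(s[i],ce[i].round(1),'ctr',c.round(4),'axis',V[:,1].round(3),'len',np.ptp(t).round(4),'wid',np.ptp((P-c)@V[:,0]).round(4), 'ends',(c+V[:,1]*t.min()).round(4),(c+V[:,1]*t.max()).round(4))
for nm,px in dict(dish=(211,183),plateL=(200,155),).items(): print(nm,ray(a,px,0.02).round(4))
C=cloud(a)
# stage plate points by height
for nm,(x0,y0,x1,y1) in dict(dish=(195,145,232,200)).items():
    print(np.percentile(C[y0:y1,x0:x1,2],[5,50,95]).round(4))
c1=cv2.resize(a['image'][145:270,190:350],None,fx=5,fy=5,interpolation=cv2.INTER_CUBIC)[:600]
c2=cv2.resize(b['image'][180:270,170:290],None,fx=6,fy=6,interpolation=cv2.INTER_CUBIC)
cv2.imwrite('pics/c1.png',c1);cv2.imwrite('pics/c2.png',c2)
```

```text
[238 170  13  13 123] [244.  175.7] ctr [0.6486 0.0439] axis [0.549 0.836] len 0.0439 wid 0.0418 ends [0.6367 0.0259] [0.6608 0.0625]
[268 172  10  17  49] [272.9 180.2] ctr [ 0.6348 -0.0599] axis [-0.874 -0.487] len 0.0641 wid 0.0097 ends [ 0.6632 -0.044 ] [ 0.6072 -0.0752]
[328 201  16  23 118] [335.6 212.2] ctr [ 0.526  -0.2847] axis [-0.835 -0.551] len 0.0938 wid 0.0167 ends [ 0.5658 -0.2584] [ 0.4876 -0.3101]
[294 245   6  18  51] [296.4 253.6] ctr [ 0.3768 -0.1481] axis [-0.976  0.218] len 0.0612 wid 0.0104 ends [ 0.4067 -0.1548] [ 0.347  -0.1415]
dish [[0.6188 0.1608 0.02  ]]
plateL [[0.7187 0.2036 0.02  ]]
[-0.0031  0.0071  0.0247]
```

View pics/c1.png

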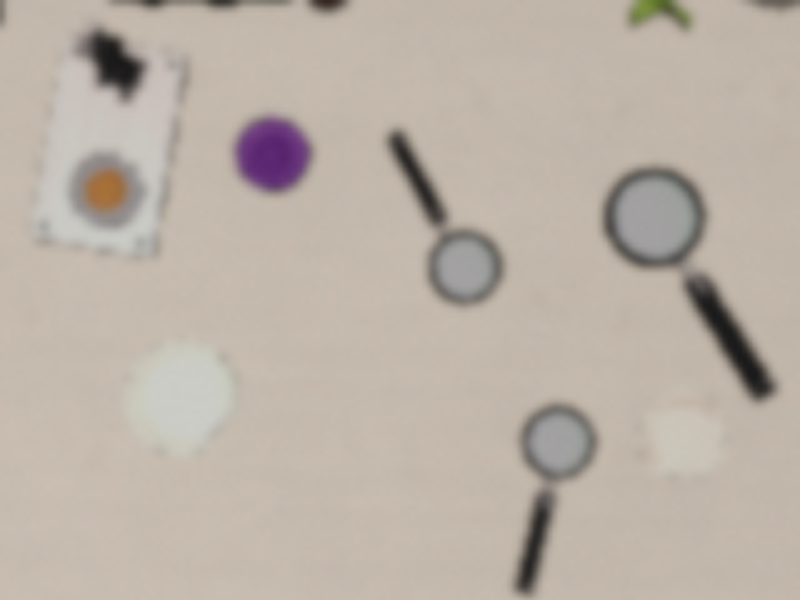

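View pics/c2.png

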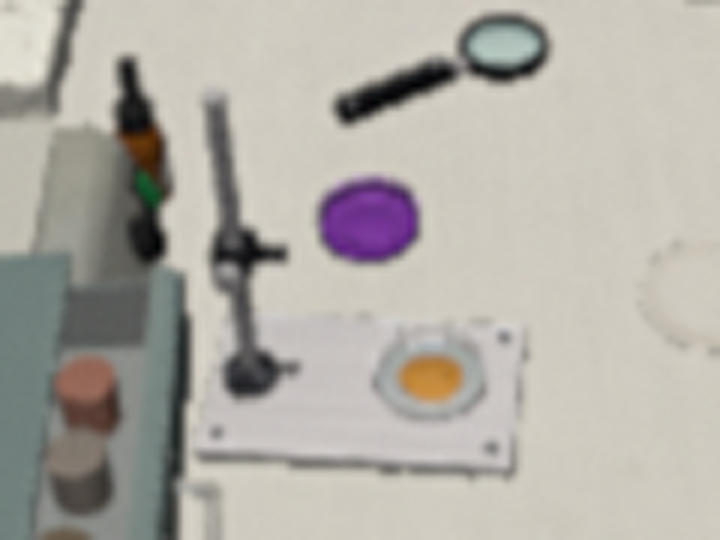

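The largest loupe at (320,188) has a rim of about 20 px, i.e. about 72 mm, so it is confirmed. The other two rims are about 14 px. In the side view the pointer tip is at about (217.5,222.5). Next I refine the poses.

Run:
```python
from h import *
a=shot('top'); b=shot('side')
# loupe rim: contour of non-bench gray region
im=a['image'].astype(int)
hsv=cv2.cvtColor(a['image'],cv2.COLOR_BGR2HSV)
print('bench',a['image'][215,270],'lens',a['image'][188,320],'plate',a['image'][172,208],a['image'][192,200])
sub=(np.abs(im-np.array(a['image'][215,270],int)).max(-1)>28).astype(np.uint8)*255
roi=np.zeros_like(sub); roi[174:203,306:334]=255
m=sub&roi
m=cv2.morphologyEx(m,cv2.MORPH_OPEN,cv2.getStructuringElement(2,(7,7)))
k=max(cv2.findContours(m,0,1)[0],key=cv2.contourArea)
(e,ax,_)=cv2.fitEllipse(k); P=ray(a,e,0.016)
print('rim px',e,ax,'world',P.round(4),'diam', (np.mean(ax)+1)*1.44/403.8)
P2=ray(a,e,0.016)[0,:2]; hc=np.array([.526,-.2847]); d=P2-hc; print('lens-handle',np.linalg.norm(d),np.degrees(np.arctan2(d[1],d[0])),'pca',np.degrees(np.arctan2(.551,.835)))
# pigment + dish
m=cv2.inRange(hsv,(5,90,60),(25,255,255)); m[:172]=0;m[195:]=0;m[:,:200]=0;m[:,222:]=0
M=cv2.moments(m,True);e=(M['m10']/M['m00'],M['m01']/M['m00']);print('pigment',e,M['m00'],ray(a,e,0.014))
hs=cv2.cvtColor(b['image'],cv2.COLOR_BGR2HSV)
m=cv2.inRange(hs,(5,90,60),(25,255,255)); m[:232]=0;m[255:]=0;m[:,:230]=0;m[:,255:]=0
M=cv2.moments(m,True);e=(M['m10']/M['m00'],M['m01']/M['m00']);print('pigment side',e,M['m00'],ray(b,e,0.014))
# plate corners from crops
t=np.array([(68,42),(188,62),(155,257),(35,238)])/5+[190,145]-.4
s=np.array([(222,316),(525,325),(513,462),(195,455)])/6+[170,180]-.4
A=ray(a,t,.01);B=ray(b,s,.01)
for Q in(A,B): print('plate',Q[:,:2].round(4).tolist(),np.linalg.norm(np.diff(Q,axis=0,append=Q[:1]),axis=1).round(3))
# sideways: tip
px=(217.3,222.0)
for h in(.09,.105,.12,.135,.15): print(h,ray(b,px,h).round(4))
C=cloud(b); print(C[219:226,208:222,2].round(3))
```

```text
bench [173 185 196] lens [162 161 163] plate [192 197 202] [173 178 181]
rim px (320.4820556640625, 188.064697265625) (20.545869827270508, 21.208324432373047) world [[ 0.6107 -0.2301  0.016 ]] diam 0.07801639392507023
lens-handle 0.10079504895615332 32.80797794224312 pca 33.42003119667117
pigment (210.64705882352942, 182.52941176470588) 51.0 [[0.62106538 0.16281008 0.014     ]]
pigment side (241.5, 242.73333333333332) 60.0 [[0.62153856 0.16484718 0.014     ]]
plate [[0.7279, 0.1938], [0.7155, 0.1067], [0.5739, 0.126], [0.5854, 0.2125]] [0.088 0.143 0.087 0.144]
plate [[0.7249, 0.1126], [0.5743, 0.1287], [0.5852, 0.2151], [0.733, 0.2014]] [0.151 0.087 0.148 0.089]
0.09 [[0.6854 0.1529 0.09  ]]
0.105 [[0.6838 0.1683 0.105 ]]
0.12 [[0.6822 0.1836 0.12  ]]
0.135 [[0.6806 0.199  0.135 ]]
0.15 [[0.679  0.2144 0.15  ]]
[[ 0.108  0.107  0.103  0.103  0.101 -0.002  0.002  0.    -0.    -0.
   0.001  0.001 -0.     0.003]
 [ 0.107  0.104  0.101  0.103  0.099  0.098  0.098  0.001  0.003  0.001
   0.001 -0.001  0.     0.001]
 [ 0.1    0.104  0.104  0.105  0.098  0.097  0.097  0.097  0.099  0.1
   0.001 -0.     0.     0.002]
 [ 0.104  0.104  0.103  0.104  0.099  0.099  0.098  0.101  0.097  0.099
   0.002  0.001 -0.001  0.001]
 [ 0.1    0.099  0.102  0.101  0.097  0.094  0.093  0.095  0.096  0.095
   0.001 -0.001  0.    -0.001]
 [ 0.103  0.1    0.094  0.098  0.     0.     0.003  0.001  0.002 -0.
  -0.002  0.001  0.     0.001]
 [ 0.101  0.099  0.092  0.091 -0.001  0.002 -0.001  0.002  0.002 -0.001
  -0.001  0.002  0.002 -0.   ]]
```

Request:
jog_arm(
  targets=[
    [85,[0,0,0],-6.2],
    [85,[0.3,0,0],-6.3],
    [85,[0.8,0,0],0],
    [85,[0.8,0,0],0],
    [85,[0.8,0,0],0],
    [85,[0.8,0,0],0],
    [85,[0.8,0.1,0],0],
    [85,[0.8,0.1,0],0],
  ],
)

```text
time_s: 1.1
eef_pos: [0.4056, -0.3612, 0.2314]
eef_rot: [0.0, 0.959, 0.284, 0.0]
ft_force: [0.8, -0.2, 0.4]
gripper_width: 0.085
```

Request:
jog_arm(
  targets=[
    [85,[0.8,0,0],0],
    [85,[0.8,0,0],0],
    [85,[0.8,0,0],0],
    [85,[0.4,0,0],0],
    [85,[0,0,0],0],
    [85,[0,0,0],0],
  ],
)

```text
time_s: 1.7
eef_pos: [0.5216, -0.2858, 0.231]
eef_rot: [-0.0, 0.959, 0.285, -0.0]
ft_force: [0.4, 0.6, 0.3]
gripper_width: 0.0851
```

```bash
cat >> h.py <<'E'
from scipy.spatial.transform import Rotation as R
def wshot(save=None):
    c=shot('wrist',save);o=c['obs']
    T=np.eye(4);T[:3,:3]=R.from_quat(o['eef_rot'],scalar_first=True).as_matrix();T[:3,3]=o['eef_pos']
    c['camera_from_world']=np.linalg.inv(T@c['T_tool_cam']); return c
E
python3 - <<'E'
from h import *
c=wshot('w1.png');o=c['obs'];print(o['time_s'],o['eef_pos'],o['eef_rot'],np.linalg.inv(c['camera_from_world']).round(3),c['mtx'],c['T_tool_cam'].round(4))
T=c['camera_from_world']
for p in([.6107,-.2301,.016],[.5394,-.2764,.02]):
    q=c['mtx']@(T[:3,:3]@p+T[:3,3]);print(q[:2]/q[2])
E
```

```text
1.7 [ 0.52160689 -0.28583145  0.23103611] [-1.28289316e-04  9.58567113e-01  2.84866678e-01 -2.22865810e-04] [[ 0.547 -0.808 -0.22   0.577]
 [-0.837 -0.528 -0.143 -0.25 ]
 [-0.     0.262 -0.965  0.374]
 [ 0.     0.     0.     1.   ]] [[304.88243312   0.         258.98174149]
 [  0.         304.88243312 192.87307951]
 [  0.           0.           1.        ]] [[ 1.000e-03 -9.651e-01 -2.620e-01  6.580e-02]
 [ 1.000e+00  9.000e-04  5.000e-04  1.000e-04]
 [-2.000e-04 -2.620e-01  9.651e-01 -1.425e-01]
 [ 0.000e+00  0.000e+00  0.000e+00  1.000e+00]]
[260.75770929  72.99953273]
[260.45541048 150.9868987 ]
```

View pics/w1.png

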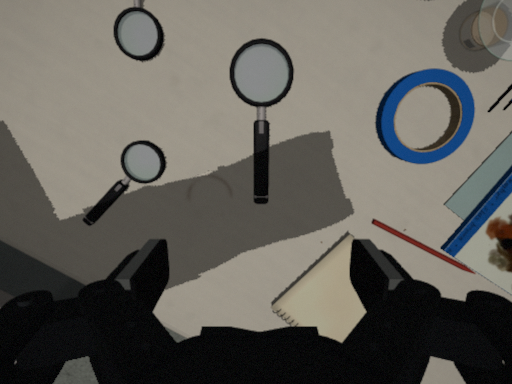

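Close view: the chosen loupe has its rim at (262,73), where I predicted (261,73), and its handle lies along the tool x axis. I measure the stand with the wrist camera before grasping, while the view is clear.

Request:
jog_arm(
  targets=[
    [85,[0.3,-0.4,0],0],
    [85,[0.6,-0.7,0],0],
    [85,[0.6,-0.7,0],0],
    [85,[0.6,-0.7,0],0],
    [85,[0.6,-0.7,0],0],
    [85,[0.6,-0.7,0],0],
    [85,[0.6,-0.7,0],0],
    [85,[0.4,-0.6,0],0],
  ],
)

```text
time_s: 2.55
eef_pos: [0.5599, 0.0505, 0.2315]
eef_rot: [0.0, 0.959, 0.284, 0.0]
ft_force: [0.8, -1.5, -0.2]
gripper_width: 0.085
```

Request:
jog_arm(
  targets=[
    [85,[0.2,-0.3,0],0],
    [85,[0,0,0],0],
    [85,[0,0,0],0],
    [85,[0,0,0],0],
  ],
)

```text
time_s: 2.95
eef_pos: [0.5602, 0.0658, 0.2314]
eef_rot: [0.0, 0.959, 0.284, 0.0]
ft_force: [0.4, -0.6, -0.3]
gripper_width: 0.0852
```

Run:
```python
from h import *
c=wshot('w2.png');np.savez('w2.npz',**{k:c[k] for k in('image','z_map','mtx','camera_from_world')})
print(c['obs']['time_s'],c['obs']['eef_pos'])
```

```text
2.95 [0.56022016 0.06584539 0.23136147]
```

View pics/w2.png

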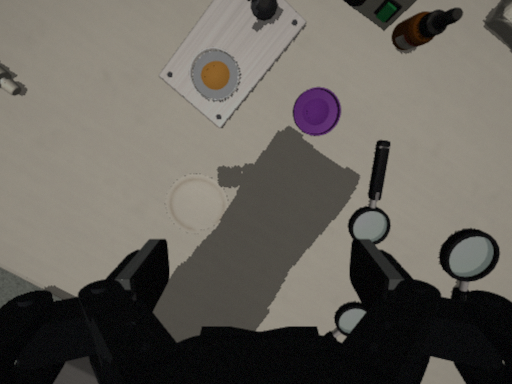

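The post base is at (264,8), at the top edge of the image. I move 90 mm forward to see the pointer.

Request:
jog_arm(
  targets=[
    [85,[0.6,-0.2,0],0],
    [85,[0.6,-0.2,0],0],
    [85,[0.6,0,0],0],
    [85,[0,0,0],0],
    [85,[0,0,0],0],
    [85,[0,0,0],0],
  ],
)

```text
time_s: 3.6
eef_pos: [0.6244, 0.1321, 0.2314]
eef_rot: [0.0, 0.959, 0.284, -0.0]
ft_force: [-0.1, 0.1, 0.1]
gripper_width: 0.0846
```

Run:
```python
from h import *
c=wshot('w3.png');np.savez('w3.npz',**{k:c[k] for k in('image','z_map','mtx','camera_from_world')})
print(c['obs']['time_s'],c['obs']['eef_pos'])
cv2.imwrite('pics/w3c.png',cv2.resize(c['image'][0:200,130:330],None,fx=3,fy=3,interpolation=cv2.INTER_CUBIC))
```

```text
3.6 [0.62440097 0.13211871 0.23137978]
```

View pics/w3c.png

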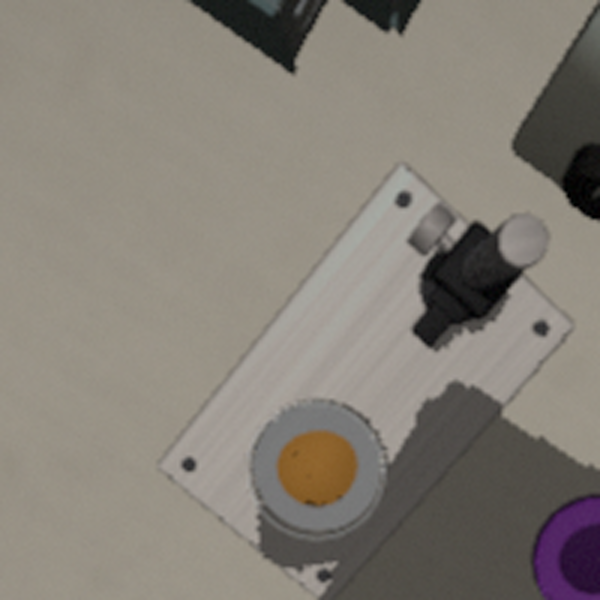

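The whole stand is in view: plate corners at (402,165), (573,325), (160,465), dish centre at (318,468), and pointer tip at (428,336). All are crop pixels.

Run:
```python
from h import *
d=dict(np.load('w3.npz'));f=lambda p:np.atleast_2d(p)/3+[130,0]-.33
C=cloud(d)
cor=ray(d,f([(402,165),(573,325),(160,465)]),.01);print(cor.round(4),np.linalg.norm(cor[1]-cor[0]),np.linalg.norm(cor[2]-cor[0]))
x=cor[0]-cor[2];x/=np.linalg.norm(x);y=np.array([-x[1],x[0],0]);print('stand yaw',np.degrees(np.arctan2(x[1],x[0])))
mid=(cor[0]+cor[1])/2;O=mid-.105*x;print('origin',O,'y side',(cor[0]-cor[1])@y, 'O from c2',cor[2]+.045*x-.045*y)
im=d['image'];hsv=cv2.cvtColor(im,cv2.COLOR_BGR2HSV);m=cv2.inRange(hsv,(5,90,40),(25,255,255));m[:130]=0;m[180:]=0;m[:,:210]=0;m[:,260:]=0
M=cv2.moments(m,True);e=(M['m10']/M['m00'],M['m01']/M['m00']);print('pigment',e,ray(d,e,.014))
ring=f([(251,468),(386,468),(318,399),(318,536)]);print('dish ring',ray(d,ring,.023).round(4),ray(d,ring,.023).mean(0))
tip=O+.06*x
for h in(.09,.095,.1,.105,.11): 
    P=ray(d,f((428,336)),h)[0]; print(h,P.round(4),((P-O)@x).round(4),((P-O)@y).round(4))
u,v=f((428,330))[0].astype(int);print(C[v-5:v+7,u-4:u+5,2].round(4))
b=shot('side')
for h in(.09,.095,.1,.105,.11): 
    P=ray(b,(217.3,222.),h)[0];print(h,((P-O)@x).round(4),((P-O)@y).round(4))
```

```text
[[0.7318 0.1956 0.01  ]
 [0.7203 0.1096 0.01  ]
 [0.587  0.2159 0.01  ]] 0.08675508593858303 0.14628006708540878
stand yaw -7.978992032228972
origin [0.62207611 0.16720765 0.01      ] y side 0.08675365840889189 O from c2 [0.62528828 0.16511837 0.01      ]
pigment (235.2868068833652, 155.48757170172084) [[0.62089315 0.1630552  0.014     ]]
dish ring [[0.6084 0.1843 0.023 ]
 [0.6367 0.1408 0.023 ]
 [0.6446 0.1765 0.023 ]
 [0.5997 0.1485 0.023 ]] [0.62233848 0.16252748 0.023     ]
0.09 [0.6851 0.157  0.09  ] 0.0638 -0.0013
0.095 [0.685  0.1572 0.095 ] 0.0637 -0.0012
0.1 [0.6849 0.1574 0.1   ] 0.0635 -0.001
0.105 [0.6848 0.1576 0.105 ] 0.0634 -0.0008
0.11 [0.6847 0.1578 0.11  ] 0.0633 -0.0006
[[0.0088 0.0082 0.0942 0.0972 0.0975 0.0973 0.0975 0.0962 0.0968]
 [0.0092 0.0104 0.0962 0.0976 0.0974 0.0963 0.0962 0.0966 0.096 ]
 [0.0097 0.0975 0.0978 0.0977 0.0969 0.0977 0.098  0.0979 0.0974]
 [0.096  0.0968 0.0967 0.0975 0.099  0.0961 0.0972 0.0975 0.0974]
 [0.0957 0.0974 0.0968 0.0983 0.0955 0.0965 0.0977 0.0983 0.0976]
 [0.0978 0.097  0.0961 0.097  0.0976 0.0979 0.097  0.0963 0.098 ]
 [0.0965 0.0974 0.0972 0.0972 0.0973 0.0967 0.0965 0.0958 0.0963]
 [0.0968 0.0979 0.0964 0.0974 0.0968 0.0988 0.0973 0.0975 0.0965]
 [0.0111 0.0966 0.0967 0.0982 0.097  0.0964 0.0967 0.0961 0.0091]
 [0.0099 0.011  0.097  0.0967 0.0965 0.0974 0.0976 0.0103 0.0094]
 [0.0092 0.0098 0.0106 0.0969 0.0962 0.0979 0.0082 0.0089 0.0104]
 [0.0107 0.0109 0.0087 0.0077 0.0102 0.0106 0.0103 0.009  0.011 ]]
0.09 0.0647 -0.0054
0.095 0.0634 -0.0004
0.1 0.0622 0.0046
0.105 0.061 0.0096
0.11 0.0597 0.0146
```

The pointer's top reads 0.097 m, so the tip is at 0.095 m; the side view also gives 0.095. The dish is at about (0.6215, 0.163). Now back to the loupe to grasp it.

Request:
jog_arm(
  targets=[
    [85,[-0.4,0.4,0],0],
    [85,[-0.7,0.7,0],0],
    [85,[-0.7,0.7,0],0],
    [85,[-0.7,0.7,0],0],
    [85,[-0.7,0.7,0],0],
    [85,[-0.7,0.7,0],0],
    [85,[-0.7,0.7,0],0],
    [85,[-0.7,0.7,0],0],
  ],
)

```text
time_s: 4.5
eef_pos: [0.5459, -0.2356, 0.2319]
eef_rot: [0.0, 0.959, 0.284, 0.0]
ft_force: [0.8, 0.5, 0.2]
gripper_width: 0.0852
```

Request:
jog_arm(
  targets=[
    [85,[-0.4,0.43,0],0],
    [85,[-0.19,0.2,0.3],0],
    [85,[0,0,0.8],0],
    [85,[0,0,0.8],0],
    [85,[0,0,0.5],0],
    [85,[0,0,0],0],
    [85,[0,0,0],0],
    [85,[0,0,0],0],
  ],
)

```text
time_s: 5.3
eef_pos: [0.5403, -0.2765, 0.1132]
eef_rot: [0.001, 0.959, 0.284, 0.001]
ft_force: [-0.9, -0.1, 0.7]
gripper_width: 0.0853
```

Run:
```python
from h import *
c=wshot('w4.png');o=c['obs'];print(o['time_s'],o['eef_pos'])
T=c['camera_from_world']
for t in(.06,.085,.1,.14):
    p=np.array([.6107,-.2301,.02])-t*np.array([.838,.546,0]);q=c['mtx']@(T[:3,:3]@p+T[:3,3]);print(t,q[:2]/q[2])
g=cv2.cvtColor(c['image'],cv2.COLOR_BGR2GRAY)
for v in range(0,384,16):
    u=np.where(g[v,200:320]<60)[0]
    if len(u):print(v,u.min()+200,u.max()+200,len(u))
```

```text
5.3 [ 0.54032003 -0.27653594  0.11322242]
0.06 [257.8512616  165.24579042]
0.085 [257.86768273 196.02590922]
0.1 [257.87712196 213.71901814]
0.14 [257.90089941 258.28798345]
48 225 291 20
64 215 301 14
80 212 304 12
96 214 302 12
112 221 295 15
128 241 276 36
160 248 269 16
176 247 269 23
192 248 269 22
208 248 268 21
224 248 268 21
240 248 268 21
256 251 268 16
336 200 319 120
352 200 319 120
368 200 319 120
```

View pics/w4.png

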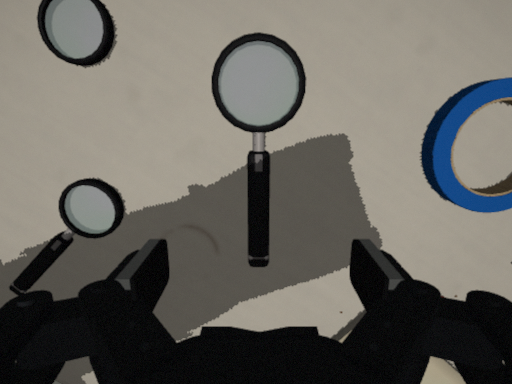

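The handle is centred at column 258 (aim 259) and parallel to the tool x axis, with its ends at rows 152 and 266 as predicted. Now I descend and grip.

Request:
jog_arm(
  targets=[
    [85,[0,0,0.7],0],
    [85,[0,0,0.7],0],
    [85,[0,0,0.4],0],
    [85,[0,0,0.26],0],
    [85,[0,0,0.12],0],
    [60,[0,0,0],0],
    [40,[0,0,0],0],
    [25,[0,0,0],0],
  ],
  grip_force=60,
)

```text
time_s: 6.15
eef_pos: [0.5403, -0.2764, 0.0034]
eef_rot: [0.001, 0.959, 0.285, 0.001]
ft_force: [-0.7, 0.1, 0.4]
gripper_width: 0.0437
```

Request:
jog_arm(
  targets=[
    [10,[0,0,0],0],
    [10,[0,0,0],0],
    [10,[0,0,0],0],
    [10,[0,0,0],0],
    [10,[0,0,0],0],
    [10,[0,0,0],0],
  ],
)

```text
time_s: 6.75
eef_pos: [0.54, -0.2763, 0.003]
eef_rot: [0.0, 0.959, 0.284, 0.0]
ft_force: [-1.3, -0.5, 6.2]
gripper_width: 0.0166
```

Request:
jog_arm(
  targets=[
    [10,[0,0,-0.2],0],
    [10,[0,0,-0.5],0],
    [10,[0,0,-0.7],0],
    [10,[0,0,-0.7],0],
    [10,[0,0,-0.5],0],
    [10,[0,0,-0.2],0],
    [10,[0,0,0],0],
    [10,[0,0,0],0],
  ],
)

```text
time_s: 7.55
eef_pos: [0.5393, -0.2757, 0.1412]
eef_rot: [-0.001, 0.959, 0.284, -0.0]
ft_force: [-0.7, 0.5, -1.7]
gripper_width: 0.0166
```

```bash
cat >> h.py <<'E'
def lens(c):
    "handle/rim check from wrist camera, depth-based, world points"
    C=cloud(c);g=cv2.cvtColor(c['image'],cv2.COLOR_BGR2GRAY);return C,g
E
python3 - <<'E'
from h import *
c=wshot('w5.png');o=c['obs'];print(o['time_s'],o['eef_pos'],o['ft_force'],o['gripper_width'])
C,g=lens(c)
b=shot('side','s5.png')
cv2.imwrite('pics/m5.png',np.hstack([cv2.resize(c['image'],None,fx=.85,fy=.85),cv2.resize(b['image'][100:200,180:290],None,fx=3,fy=3.264)]))
E
```

```text
7.55 [ 0.53926216 -0.27572499  0.14120159] [-0.6771265   0.458714   -1.65244047] 0.016551779241776306
```

View pics/m5.png

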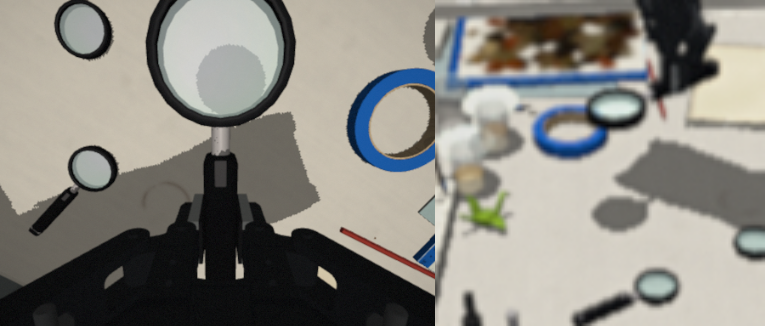

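The loupe is lifted in the jaws, with the rim at (221,60) in the wrist half of the composite. I measure its level and lens position in the grip by depth.

```bash
cat >> h.py <<'E'
def held(c):
    C,g=lens(c);z=c['z_map'];o=c['obs']
    m=((g<70)&(z>.05)&(z<.2)).astype(np.uint8);m[160:]=0;m[:,:150]=0;m[:,370:]=0
    P=C[m>0];q=P[(P[:,2]>o['eef_pos'][2]-.03)]
    # plane of rim's top side: robust fit
    k=np.ones(len(q),bool)
    for _ in range(6):
        A=np.c_[q[:,:2]-o['eef_pos'][:2],np.ones(len(q))];s=np.linalg.lstsq(A[k],q[k,2],rcond=None)[0];e=q[:,2]-A@s;k=(e>-.002)&(e<.003)
    Rm=R.from_quat(o['eef_rot'],scalar_first=True).as_matrix()
    t=(q[k]-o['eef_pos'])@Rm   # tool coordinates
    n=len(t);ctr=np.linalg.lstsq(np.c_[2*t[:,:2],np.ones(n)],(t[:,:2]**2).sum(1),rcond=None)[0]
    rr=np.linalg.norm(t[:,:2]-ctr[:2],axis=1)
    top=np.median(q[k,2])
    cw=o['eef_pos']+Rm@np.array([ctr[0],ctr[1],0])
    print('n',n,'tilt mm/m',(s[:2]*1000).round(1),'along handle',((Rm[:2,0]@s[:2])*1000).round(1),'across',((Rm[:2,1]@s[:2])*1000).round(1),'ctr tool',ctr[:2].round(4),'rr',np.percentile(rr,[2,50,98]).round(4),'ctr world',cw[:2].round(4),'top z',top.round(4),'rel tcp',(top-o['eef_pos'][2]).round(4))
    zc=s[2]+s[:2]@(cw[:2]-o['eef_pos'][:2]);print('top at centre',zc.round(4))
    return t,cw
E
python3 - <<'E'
from h import *
t,_=held(wshot())
print(np.percentile(t,[0,10,50,90,100],axis=0).round(4))
E
```

```text
n 4409 tilt mm/m [-1.   3.3] along handle 0.9 across -3.3 ctr tool [0.0843 0.0001] rr [0.03   0.0321 0.0347] ctr world [ 0.6098 -0.2297] top z 0.1532 rel tcp 0.0124
top at centre 0.1532
[[ 0.0501 -0.0347 -0.0153]
 [ 0.0537 -0.0311 -0.0134]
 [ 0.0749  0.0005 -0.0124]
 [ 0.101   0.0313 -0.0114]
 [ 0.1065  0.0351 -0.0104]]
```

Request:
jog_arm(
  targets=[
    [10,[0.28,-0.4,0],0],
    [10,[0.5,-0.72,0],0],
    [10,[0.5,-0.72,0],0],
    [10,[0.5,-0.72,0],0],
    [10,[0.5,-0.72,0],0],
    [10,[0.5,-0.72,0],0],
    [10,[0.5,-0.72,0],0],
    [10,[0.5,-0.72,0],0],
  ],
)

```text
time_s: 8.5
eef_pos: [0.5491, 0.0568, 0.1415]
eef_rot: [-0.0, 0.959, 0.284, -0.001]
ft_force: [0.8, 1.1, 0.1]
gripper_width: 0.0163
```

Request:
jog_arm(
  targets=[
    [10,[0.5,-0.72,0],0],
    [10,[0.2,-0.29,0],0],
    [10,[0,0,0],0],
    [10,[0,0,0.2],0],
    [10,[0,0,0.4],0],
    [10,[0,0,0.2],0],
    [10,[0,0,0],0],
    [10,[0,0,0],0],
  ],
)

```text
time_s: 9.3
eef_pos: [0.5515, 0.1158, 0.1023]
eef_rot: [-0.0, 0.959, 0.284, -0.0]
ft_force: [0.4, -0.2, -0.3]
gripper_width: 0.0166
```

Run:
```python
from h import *
c=wshot('w6.png');o=c['obs'];print(o['time_s'],o['eef_pos'],o['ft_force'])
held(c)
hsv=cv2.cvtColor(c['image'],cv2.COLOR_BGR2HSV);m=cv2.inRange(hsv,(5,90,40),(25,255,255))
n,l,s,ce=cv2.connectedComponentsWithStats(m)
for i in range(1,n):
    if s[i,4]>100:print('pigment?',s[i],ray(c,ce[i],.014).round(4))
b=shot('side')
cv2.imwrite('pics/m6.png',np.hstack([cv2.resize(c['image'],None,fx=.8,fy=.8),cv2.resize(b['image'][190:266,190:266],(307,307),interpolation=cv2.INTER_CUBIC)]))
```

```text
9.3 [0.55154634 0.11584859 0.10233293] [ 0.4199339  -0.19054558 -0.34454496]
n 4444 tilt mm/m [0.5 2.1] along handle 1.6 across -1.5 ctr tool [0.0843 0.    ] rr [0.0299 0.0321 0.0347] ctr world [0.6223 0.1618] top z 0.1148 rel tcp 0.0125
top at centre 0.1148
```

View pics/m6.png

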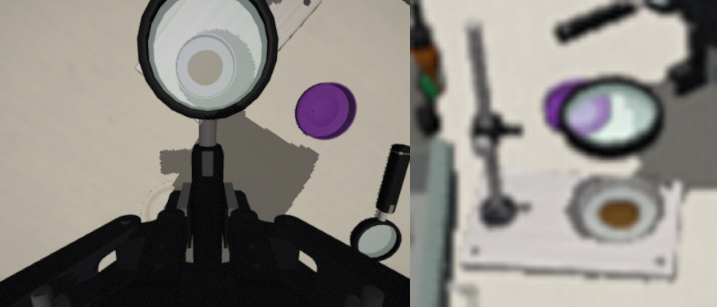

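The lens is over the dish, level to within 0.15°, and 12 mm high. The dish shows through the lens at (206,66). Now the final descent.

Request:
jog_arm(
  targets=[
    [10,[0,-0.03,0.1],0],
    [10,[0,0,0.1],0],
    [10,[0,0,0.035],0],
    [10,[0,0,0],0],
    [10,[0,0,0],0],
    [10,[0,0,0],0],
    [10,[0,0,0],0],
    [10,[0,0,0],0],
  ],
)

```text
time_s: 10.2
eef_pos: [0.5507, 0.1177, 0.0906]
eef_rot: [0.0, 0.959, 0.284, 0.0]
ft_force: [0.1, -0.5, -0.6]
gripper_width: 0.0167
```

Run:
```python
from h import *
c=wshot();o=c['obs'];print(o['time_s'],o['eef_pos'],o['ft_force'],abs(o['qvel']).max())
held(c)
w=cv2.imread('pics/w6.png')
b=shot('side');a=shot('top')
hsv=cv2.cvtColor(a['image'],cv2.COLOR_BGR2HSV);m=cv2.inRange(hsv,(5,60,40),(25,255,255));m[:165]=0;m[200:]=0;m[:,:195]=0;m[:,228:]=0
v,u=np.where(m);print('top-view ochre',len(u),(u.mean(),v.mean()) if len(u) else None)
cv2.imwrite('pics/m7.png',np.hstack([cv2.resize(c['image'],(400,300)),cv2.resize(b['image'][190:266,190:266],(300,300),interpolation=cv2.INTER_CUBIC)]))
```

```text
10.2 [0.55071959 0.11774251 0.09059639] [ 0.12474639 -0.4673371  -0.64682992] 0.002345023933468783
n 4426 tilt mm/m [1.6 2.1] along handle 2.5 across -0.9 ctr tool [0.0843 0.    ] rr [0.0299 0.0321 0.0347] ctr world [0.6214 0.1637] top z 0.1031 rel tcp 0.0125
top at centre 0.103
top-view ochre 0 None
```

View pics/m7.png

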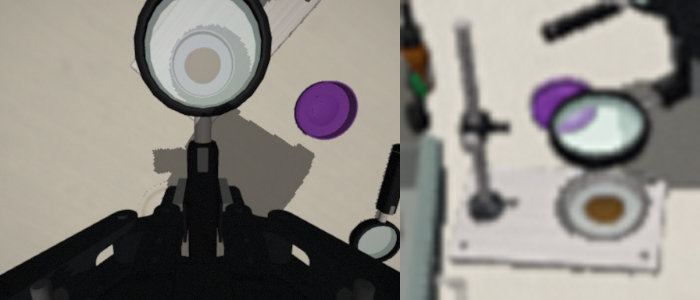

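Run:
```python
from h import *
c=wshot()
P=ray(c,(np.array([[203,65],[204,63.5]]))*1.28,.018);print(P.round(4))
if np.linalg.norm(P[:,:2].mean(0)-[.6214,.1637])<.004: print(r.sign_off())
```

```text
[[0.6207 0.1625 0.018 ]
 [0.6222 0.1625 0.018 ]]
the job is handed in; nothing more can be done
None
```

I picked up the largest loupe by its handle and am holding it level over the ochre petri dish, with the arm still. The job is handed in at about 10.4 s of the 35 s allowed. I gripped at 60 N, about 85 mm from the lens centre.

| Check | Measured | Target or reference |
|---|---|---|
| Lens centre (x, y) | (0.6214, 0.1637) m | Dish at (0.6215, 0.1625) m, so about 1 mm off |
| Rim mid-height | 0.095 m | Pointer tip at 0.095 m, from both wrist and side cameras |
| Tilt | about 0.2° | Level |
| Force on the tool | under 1 N | No sign of contact with dish or stand |

Nothing appeared to move in the last pictures; the pointer, dish and purple dish showed no shift. The jar and paint tube were not in those last views.

- **Colour check from above:** it found no pigment, because the loupe covers the dish in that view. I confirmed the centring from the wrist view through the lens instead.
- **Plate size:** I measured the stage plate 3–4 mm smaller than its stated size. I therefore centred on the dish itself, not on the stand's origin.
- **Jaw opening:** it reads 16.7 mm on the 18 mm handle. The grip in the jaws did not shift during the carry.

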